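# Pepper mill into the table caddy

### The job

This serving tray is nearly ready to go out: pick up the dark-brown pepper mill and stand it upright in the empty round well of the wooden caddy on the tray. Lower it until its foot rests on the bottom of the well before you let go, and leave the white salt mill and the oil bottle standing where they are.

Things in the scene. Friction and masses are not known exactly. Their poses are not given: they have to be found in the camera images.
- pepper_centre (a point): Pepper mill: dark-brown turned wood, brass band and knob, standing loose on the table, 100 mm tall, 0.16 kg. Point on its axis 50 mm above its foot, z up the mill. Round: foot 38 mm across for the lowest 26 mm, waist 30 mm across from 34 to 88 mm above the foot, knob on top. Hold the waist at or above the centre, so the fingertips clear the caddy.
- well (a point): Mouth centre of the empty well, level with the caddy's top, 42 mm above the table. Caddy: pale wooden block 200 x 88 x 34 mm on a round dark tray (356 mm across), all fixed. The well: blind hole 56 mm across (64 at the chamfered rim), 24 mm deep, flat dark bottom. x runs along the block; the oil bottle's well is 104 mm towards -x; z up. Loose china bowls, 42 mm high, stand beside the block.
- salt_centre (a point): Centre of the salt mill: same shape and size as the pepper mill but white with a steel band and knob, standing loose on the white table 100 mm or more from the pepper mill. The point is 50 mm above its foot, z up. Not to be moved.
- oil_centre (a point): Centre of the oil bottle, green glass with a black cap, 42 mm across and 105 mm tall, standing loose in the caddy's other well. The point is 52 mm above its underside, z up. Not to be moved.
Not all that is in view belongs to the job. What is meant by the part that bears pepper_centre is not orange, and is the larger of those in its own colour.

How it is judged:
By the outcome, as a careful person would: the job done as asked, in the order asked, and still so for the second after the job is handed in, with the robot touching nothing.
It also fails if it takes over 38 s, if anything falls off the work surface, if the arm or the gripper's body presses on something with over 40 N, if the wrist force passes 120 N, or if a joint passes its speed limit or range.

### The arm

A 6-joint arm with a two-finger parallel gripper is mounted at the origin on the work surface. World frame = base frame: x ahead of the robot, y to its left, z up, the work surface at z = 0. Lengths are in m, angles in rad, forces in N, time in s.
With the tool pointing down it reaches from about 0.25 to 0.775 m from the base axis. Payload 8.9 kg.
Tool frame: the origin (TCP) lies at the very end of the fingers, on their centre line; the grasp point (between the pads) lies 19 mm behind it; z points along the fingers, y is the line along which they close (so a half turn about z gives the same grasp; the last joint's range is limited). The gripper opens to 85 mm and grips with 20 to 120 N. Pads are 22 mm wide; open, the fingers measure 114 mm over their backs; the gripper's body (76 mm by 85 mm) begins 54 mm behind the grasp point. The pads swing forward as they close: fully open they stand 13 mm farther back than shut.
Start: joints at [-1.367, 0.291, -0.153, 1.127, 0, 1.431], TCP at [0.176, -0.494, 0.205] pointing down, gripper open.
Joint ranges: [-2.52, 2.52], [-0.91, 1.74], [-1.3, 1.37], [-1.96, 2.02], [-1.52, 1.47], [-3.14, 3.14]. Speed limits (rad/s): [2.22, 2.22, 2.79, 3.14, 3.14, 3.14].

### API

Orientations are given as [roll, pitch, yaw] about the fixed x, y, z axes, in that order (R = Rz(yaw) Ry(pitch) Rx(roll)).
In Python, from cell import bot, snapshot gives the robot as it stands.
- The arm moves only by the tool drive_tool, never from a script. Its argument "motion" is a list of rows, each a list of 2 entries, a list of its own where there are three numbers: the shift along the tool's x, y, z in mm, then the turn, a rotation vector about the tool's x, y, z in degrees. In form: [[[tx, ty, tz], [ax, ay, az]], ...]. A call has 1 to 10 rows; each row shifts and turns the commanded pose from where the row before left it, along the tool's axes as they then stand; what a row does not reach is not made up. A row lasts 1/10 s, in which the tool goes at most 50 mm and 8.59 degrees, less where a joint would pass 70% of its speed; a pose out of reach is approached as far as the arm can. A call with a gripper value outside its range is refused whole. "grip" is the opening, from -1 (shut) to 1 (fully open), set as the call begins (left out, the last holds). The fingers move at their own pace and stop on an object; "force" is the grip in N (left out, the last holds). Time passes only in rows, so rows that do not move let the fingers close. It gives the time, the measured TCP pose, the force, the opening and the grip force at its end, in the units of the state.
- bot.sense(): the state, without advancing time (a new reading comes with each control period).
- snapshot(name): name is "scene" or "top" or "wrist"; returns a dict with "image" (420x560x3 uint8, red, green, blue), "K" (3x3 intrinsics, pixels), "R" (3x3) and "t" (3): a world point X has camera coordinates R X + t; the wrist camera has in their place "hand_eye" (4x4, takes a point from camera to tool coordinates, whose origin is the TCP and whose axes are the flange's). Camera axes: x right, y down, z forward; pixel columns grow to the right and rows downward; lengths in m; the calibration is good to about 2 mm. A picture is of the moment at which its call begins: read the wrist's pose just before it. There is no depth.
- bot.close_job(): hands the job in; it is judged then, once.
The state is a dict: "clock": time; "qpos": joint angles; "qvel": joint speeds; "effort": joint torques, N m; "tcp_pos": TCP position; "eef_rot": TCP orientation; "ft_force": force on the tool from outside, world axes, zero at the start; "ft_torque": the same for the moment, N m; "finger_gap": finger opening in m; "finger_force": force on a finger pad.
Only numpy, scipy, OpenCV 4.12 (cv2) and the standard library are available. Lean on these libraries where they do the work, as an engineer would, in place of code of your own. Each camera call takes 0.05 s, during which the arm holds its last target. There are 200 camera calls.

## Working session

There is one attempt and no reset: what is moved stays moved. The work goes in short steps, Python scripts to look and compute and a tool call to move; the robot and the scene stay as the last step left them, time stands still between calls to the robot, and variables do not carry over. Pictures are saved under pics/ and viewed, at most 10 in all, crops included, and the job is handed in when it is done.

Besides the shell and the picture viewer there is one more tool, called after ">>>" by a JSON object that holds its "api" and its "payload", one argument or row to a line. drive_tool: Moves the arm, as the interface text tells. Its arguments: {"type":"object","properties":{"motion":{"type":"array","items":{"type":"array"}},"grip":{"type":"number"},"force":{"type":"number"}},"required":["motion"]}

```bash
mkdir -p pics
python3 - <<'E'
from cell import bot, snapshot
import cv2,pickle
d={}
for n in("scene","top"):
    s=snapshot(n); d[n]=s; cv2.imwrite(f"pics/{n}0.png",s["image"][:,:,::-1])
pickle.dump(d,open("s0.pkl","wb"))
print(bot.sense()); print(d["top"]["K"],d["top"]["R"],d["top"]["t"])
E
```

```text
{'clock': 0.1, 'qpos': array([-1.36726145e+00,  2.91195575e-01, -1.54043051e-01,  1.12666994e+00,
        7.10336560e-06,  1.43152432e+00]), 'qvel': array([ 0.00241439, -0.0025273 ,  0.00200579, -0.00137287,  0.00026355,
       -0.00026144]), 'effort': array([ 9.28551381e-04, -5.37979245e+01,  3.31919432e+01,  9.23350715e-03,
       -2.51338242e-04,  2.09443428e-06]), 'tcp_pos': array([ 0.1764069 , -0.4940475 ,  0.20480738]), 'eef_rot': array([-3.14049217e+00, -1.61438533e-04,  3.42806782e-01]), 'ft_force': array([ 0.41477223,  0.45061335, -0.17335163]), 'ft_torque': array([-0.00012914, -0.00934084,  0.01006497]), 'finger_force': 0.0, 'finger_gap': 0.08534077926382888}
[[512.81167123   0.         284.69284351]
 [  0.         512.81167123 218.05865266]
 [  0.           0.           1.        ]] [[-0.01767442 -0.99983022  0.0052108 ]
 [-0.97997063  0.01628897 -0.19847475]
 [ 0.19835617 -0.00861435 -0.98009215]] [-0.04854476  0.55684621  0.87996585]
```

View pics/scene0.png

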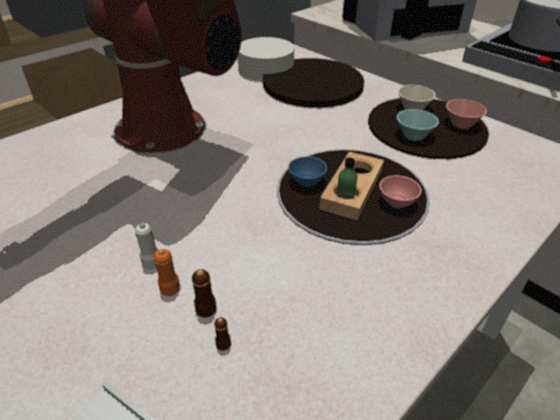

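View pics/top0.png

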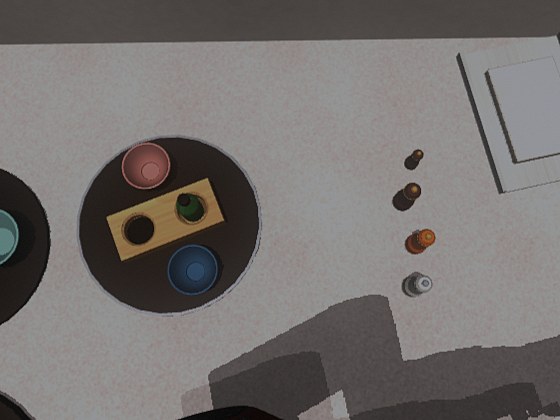

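The top view shows the large pepper mill with its knob at about (413,189) and foot near (404,200). The small brown decoy is at (415,158), the orange one at (424,239) and the salt mill at (420,285). The empty well is at (138,229) and the oil bottle at (190,207).

```bash
cat > h.py <<'E'
import numpy as np
def ray(K,R,t,uv,z):
    d=R.T@np.linalg.solve(K,[*uv,1]); c=-R.T@t
    return c+d*(z-c[2])/d[2]
def proj(K,R,t,X):
    p=K@(R@np.asarray(X)+t); return p[:2]/p[2]
def wristRt(s,st):
    from scipy.spatial.transform import Rotation as Ro
    T=np.eye(4);T[:3,:3]=Ro.from_euler('xyz',st['eef_rot']).as_matrix();T[:3,3]=st['tcp_pos']
    M=np.linalg.inv(T@s['hand_eye']); return M[:3,:3],M[:3,3]
E
python3 - <<'E'
import pickle,cv2,numpy as np
from h import *
d=pickle.load(open("s0.pkl","rb"));s=d["top"];a=s["K"],s["R"],s["t"]
for n,uv,z in[("pepknob",(413.5,189),.097),("pepfoot",(403,202),.01),("saltknob",(422,283),.097),("orange",(427,236),.097),("small",(419,154),.06),("well",(138,229),.042),("oilcap",(186,200),.12),("oilwell",(191,209),.042)]: print(n,ray(*a,uv,z).round(4))
im=s["image"][:,:,::-1]
c1=cv2.resize(im[140:300,370:450],None,fx=3.7,fy=3.7,interpolation=cv2.INTER_CUBIC)
c2=cv2.resize(im[165:275,90:230],None,fx=3.5,fy=3.5,interpolation=cv2.INTER_CUBIC)
o=np.zeros((600,800,3),np.uint8);o[:c1.shape[0],:c1.shape[1]]=c1;o[:c2.shape[0],305:305+c2.shape[1]]=c2
cv2.imwrite("pics/crop.png",o)
E
```

```text
pepknob [ 0.5962 -0.2861  0.097 ]
pepfoot [ 0.5931 -0.2875  0.01  ]
saltknob [ 0.431  -0.2894  0.097 ]
orange [ 0.5118 -0.3038  0.097 ]
small [ 0.6729 -0.3109  0.06  ]
well [0.5427 0.2123 0.042 ]
oilcap [0.5772 0.1105 0.12  ]
oilwell [0.5788 0.1155 0.042 ]
```

View pics/crop.png

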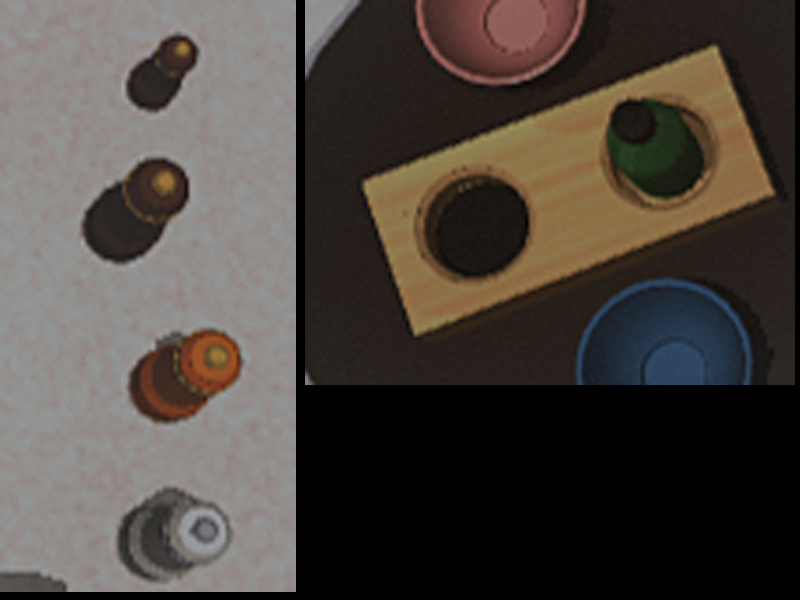

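The crop puts the knob at (414,189.5), the foot circle at (403,200) and the well rim at (138,228.7). The well's rim is 33 px across, about 64 mm, and it lies 103 mm from the oil well, so both agree with the sizes given. The current yaw already suits both the grasp and the placing, so I'll move above the pepper mill.

>>> {"api": "drive_tool", "payload": {
  "motion": [
    [[15, -2, 0], [0, 0, 0]],
    [[30, -3.5, 0], [0, 0, 0]],
    [[30, -3.5, 0], [0, 0, 0]],
    [[30, -3.5, 0], [0, 0, 0]],
    [[30, -3.5, 0], [0, 0, 0]],
    [[30, -3.5, 0], [0, 0, 0]],
    [[30, -3.5, 0], [0, 0, 0]],
    [[30, -3.5, 0], [0, 0, 0]],
    [[30, -3.5, 0], [0, 0, 0]],
    [[30, -3.5, 0], [0, 0, 0]]
  ],
  "grip": 1
}}

```text
clock: 1.1
tcp_pos: [0.4351, -0.3655, 0.2052]
eef_rot: [-3.141, -0.0, 0.343]
ft_force: [1.2, 0.3, 0.4]
finger_gap: 0.0854
finger_force: 0.0
```

>>> {"api": "drive_tool", "payload": {
  "motion": [
    [[30, -3.5, 0], [0, 0, 0]],
    [[30, -3.5, 0], [0, 0, 0]],
    [[30, -3.5, 0], [0, 0, 0]],
    [[30, -3.5, 0], [0, 0, 0]],
    [[20, -3.5, 0], [0, 0, 0]],
    [[10, -3, 0], [0, 0, 0]],
    [[0, 0, 0], [0, 0, 0]],
    [[0, 0, 0], [0, 0, 0]]
  ]
}}

```text
clock: 1.9
tcp_pos: [0.5674, -0.2973, 0.2052]
eef_rot: [-3.141, 0.001, 0.343]
ft_force: [0.7, 0.0, -0.2]
finger_gap: 0.0851
finger_force: 0.0
```

Run:
```python
from cell import bot, snapshot
import cv2,pickle
from h import *
d=pickle.load(open("s0.pkl","rb"))["top"];a=d["K"],d["R"],d["t"]
for uv,z in(((414,189.5),.098),((403.2,200.3),.012),((138,228.7),.042)): print(ray(*a,uv,z).round(4))
st=bot.sense(); s=snapshot("wrist"); print(st["tcp_pos"],st["eef_rot"]); pickle.dump((st,s),open("w1.pkl","wb"))
R,t=wristRt(s,st)
im=s["image"][:,:,::-1].copy(); cv2.imwrite("pics/w1.png",im)
for z in(0,.1): print(proj(s["K"],R,t,[.595,-.2865,z]))
```

```text
[ 0.595  -0.2866  0.098 ]
[ 0.596  -0.2876  0.012 ]
[0.5432 0.2124 0.042 ]
[ 0.56743554 -0.29730395  0.20517923] [-3.14127484e+00  6.08872507e-04  3.42903296e-01]
[282.66449074 155.41553942]
[282.51508216 171.22518887]
```

View pics/w1.png

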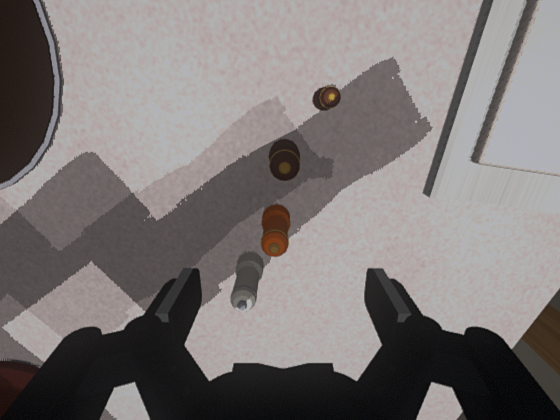

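The wrist view shows the pepper mill at about (284,160), knob near (284,170). That is within about 2 px of the prediction (282.6,155–171). The remaining shift is +30 mm along tool x, then I'll go down 165 mm.

>>> {"api": "drive_tool", "payload": {
  "motion": [
    [[15, 0, 0], [0, 0, 0]],
    [[15, 0, 0], [0, 0, 0]],
    [[0, 0, 15], [0, 0, 0]],
    [[0, 0, 25], [0, 0, 0]],
    [[0, 0, 25], [0, 0, 0]],
    [[0, 0, 25], [0, 0, 0]],
    [[0, 0, 25], [0, 0, 0]],
    [[0, 0, 25], [0, 0, 0]],
    [[0, 0, 15], [0, 0, 0]],
    [[0, 0, 10], [0, 0, 0]]
  ]
}}

```text
clock: 2.95
tcp_pos: [0.5948, -0.2878, 0.0392]
eef_rot: [-3.14, 0.001, 0.341]
ft_force: [-0.2, -0.4, 0.2]
finger_gap: 0.0854
finger_force: 0.0
```

>>> {"api": "drive_tool", "payload": {
  "motion": [
    [[0, 0, 0], [0, 0, 0]],
    [[0, 0, 0], [0, 0, 0]]
  ]
}}

```text
clock: 3.15
tcp_pos: [0.5963, -0.2879, 0.0411]
eef_rot: [3.141, -0.0, 0.342]
ft_force: [-0.5, -0.1, 0.4]
finger_gap: 0.085
finger_force: 0.0
```

Run:
```python
from cell import bot, snapshot
import cv2
st=bot.sense();print(st["tcp_pos"],st["ft_force"])
o=[snapshot(n)["image"][:,:,::-1] for n in("scene","wrist")]
cv2.imwrite("pics/g.png",cv2.hconcat([cv2.resize(o[0][200:380,90:330],(400,300)),cv2.resize(o[1],(400,300))]))
```

```text
[ 0.59631744 -0.287854    0.04108559] [-0.52908055 -0.06750099  0.42960431]
```

View pics/g.png

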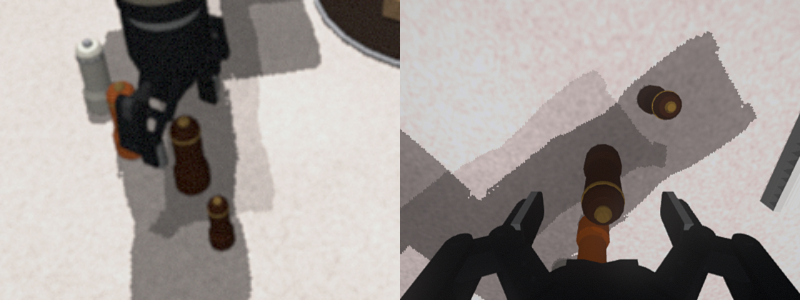

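The pepper mill sits centred sideways between the fingers in the wrist view, at x≈602 of 535–668. In the scene view it may lie a little nearer the camera (+x) than the finger line, so I'll check by projection.

Run:
```python
from cell import bot, snapshot
import cv2,pickle
from h import *
d=pickle.load(open("s0.pkl","rb"))["scene"]
st=bot.sense(); w=snapshot("wrist"); R,t=wristRt(w,st)
W=(w["K"],R,t);S=(d["K"],d["R"],d["t"])
c=(st["tcp_pos"][0],st["tcp_pos"][1])
for z in(0,.054,.1):
    pw=proj(*W,[*c,z]);ps=proj(*S,[*c,z]); print(z,"wrist full",pw.round(1),"montage",(400+pw[0]/1.4,pw[1]/1.4),"scene",ps.round(1),"montage",(ps-[90,200])*1.667)
f=np.array([np.sin(.342),-np.cos(.342)])*.05
for k in(1,-1):
    X=[c[0]+k*f[0],c[1]+k*f[1],.054]; p=proj(*W,X);q=(proj(*S,X)-[90,200])*1.667; print("finger",400+p[0]/1.4,p[1]/1.4,q)
im=w["image"][:,:,::-1]; cv2.imwrite("pics/g2.png",cv2.resize(im[180:380,140:420],(784,560)))
```

```text
0 wrist full [283.5 225.2] montage (np.float64(602.4777948638756), np.float64(160.82424549106508)) scene [205.5 308.1] montage [192.55788364 180.27563017]
0.054 wrist full [283.7 258.7] montage (np.float64(602.6658999259337), np.float64(184.7991663721333)) scene [202.3 288.3] montage [187.13696493 147.23306649]
0.1 wrist full [284.1 307.7] montage (np.float64(602.9406647108755), np.float64(219.8192977168938)) scene [199.3 270. ] montage [182.11992277 116.65228413]
finger 661.5129198572579 184.76539169800623 [158.09322354 183.31521598]
finger 543.8183034349548 184.8329413771711 [213.63989824 114.30745995]
```

View pics/g2.png

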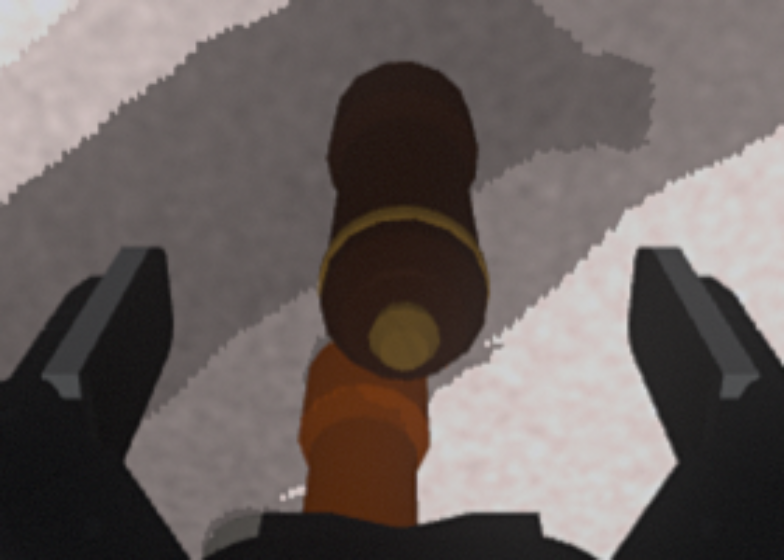

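Run:
```python
from cell import bot, snapshot
import cv2
from h import *
st=bot.sense(); w=snapshot("wrist"); R,t=wristRt(w,st); K=w["K"]
print("K",K[0,0],"cam",(-R.T@t-st["tcp_pos"]).round(3), "axis",R[2].round(3), "handeye",w["hand_eye"].round(3))
c=st["tcp_pos"];ex=np.array([np.cos(.342),np.sin(.342),0]);ey=np.array([np.sin(.342),-np.cos(.342),0])
cr=lambda X:((proj(K,R,t,X)-[140,180])*2.8).round(0)
for h in(0,.013,.03,.05):
  print(h,[cr(c+ex*a-ey*.0425+[0,0,h]) for a in(.011,-.011)])
for dx in(0,.003,.006): 
  m=np.array([c[0],c[1],0])+ex*dx
  print(dx,"knobtop",cr(m+[0,0,.1]),"foot far edge",cr(m+ex*.019+[0,0,.004]),cr(m+ex*.019+[0,0,.022]),"foot sides z.02",cr(m-ey*.019+[0,0,.02]))
```

```text
K 289.3428434754471 cam [0.08  0.029 0.169] axis [-0.309 -0.11  -0.945] handeye [[-0.001 -0.944 -0.329  0.086]
 [ 1.    -0.001 -0.002 -0.   ]
 [ 0.001 -0.329  0.944 -0.169]
 [ 0.     0.     0.     1.   ]]
0 [array([215., 151.]), array([222., 236.])]
0.013 [array([202., 175.]), array([210., 266.])]
0.03 [array([181., 214.]), array([191., 312.])]
0.05 [array([151., 271.]), array([164., 379.])]
0 knobtop [404. 358.] foot far edge [402.  66.] [402.  89.] foot sides z.02 [328. 156.]
0.003 knobtop [404. 343.] foot far edge [402.  55.] [402.  77.] foot sides z.02 [327. 145.]
0.006 knobtop [404. 327.] foot far edge [402.  45.] [402.  65.] foot sides z.02 [327. 134.]
```

Projection says the mill is only about 2 mm further along tool x. I'll nudge +2 mm, go 5 mm lower and close.

>>> {"api": "drive_tool", "payload": {
  "motion": [
    [[2, 0, 5], [0, 0, 0]],
    [[0, 0, 0], [0, 0, 0]]
  ]
}}

```text
clock: 3.55
tcp_pos: [0.5981, -0.2864, 0.0349]
eef_rot: [-3.141, 0.0, 0.343]
ft_force: [-1.5, 0.2, 0.5]
finger_gap: 0.0854
finger_force: 0.0
```

>>> {"api": "drive_tool", "payload": {
  "motion": [
    [[0, 0, 0], [0, 0, 0]],
    [[0, 0, 0], [0, 0, 0]],
    [[0, 0, 0], [0, 0, 0]],
    [[0, 0, 0], [0, 0, 0]],
    [[0, 0, 0], [0, 0, 0]],
    [[0, 0, 0], [0, 0, 0]],
    [[0, 0, 0], [0, 0, 0]],
    [[0, 0, 0], [0, 0, 0]]
  ],
  "grip": -1,
  "force": 40
}}

```text
clock: 4.35
tcp_pos: [0.5983, -0.2868, 0.0355]
eef_rot: [3.141, -0.0, 0.343]
ft_force: [-0.4, -1.5, 3.3]
finger_gap: 0.0287
finger_force: 39.7
```

>>> {"api": "drive_tool", "payload": {
  "motion": [
    [[0, 0, -8], [0, 0, 0]],
    [[0, 0, -15], [0, 0, 0]],
    [[0, 0, -22], [0, 0, 0]],
    [[0, 0, -25], [0, 0, 0]],
    [[0, 0, -25], [0, 0, 0]],
    [[0, 0, -25], [0, 0, 0]],
    [[0, 0, -25], [0, 0, 0]],
    [[0, 0, -15], [0, 0, 0]],
    [[0, 0, -5], [0, 0, 0]],
    [[0, 0, 0], [0, 0, 0]]
  ]
}}

```text
clock: 5.35
tcp_pos: [0.5983, -0.2866, 0.2007]
eef_rot: [3.141, -0.0, 0.343]
ft_force: [-0.2, 1.5, -1.8]
finger_gap: 0.0287
finger_force: 39.6
```

Run:
```python
from cell import bot, snapshot
import cv2
st=bot.sense();print(st["tcp_pos"],st["finger_gap"],st["ft_force"])
a,b=[snapshot(n)["image"][:,:,::-1] for n in("scene","wrist")]
cv2.imwrite("pics/l.png",cv2.hconcat([cv2.resize(a[130:370,90:330],(400,400)),cv2.resize(b[140:420,140:420],(400,400))]))
p=st["tcp_pos"];y=st["eef_rot"][2]
import numpy as np
dv=np.array([.5432,.2124])-p[:2]
print(dv@[np.cos(y),np.sin(y)],dv@[np.sin(y),-np.cos(y)])
```

```text
[ 0.59825605 -0.28660951  0.200681  ] 0.028687778944604152 [-0.24403917  1.50247706 -1.84975258]
0.1158996374210792 -0.4884761387274263
```

View pics/l.png

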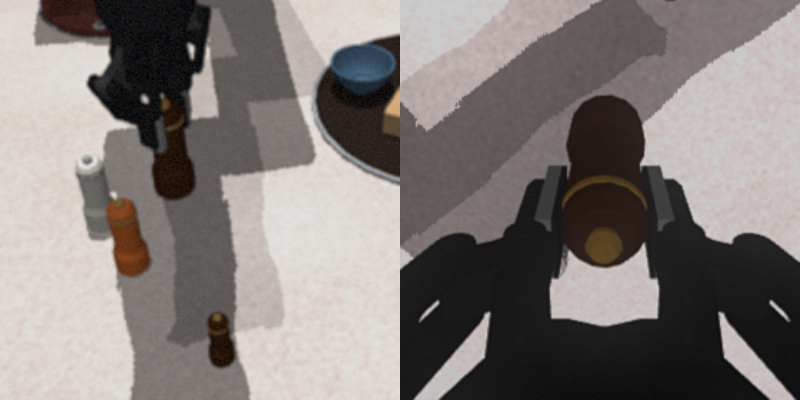

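The mill is held upright with its foot about 165 mm up, and the salt, orange and small mills are undisturbed. Next I'll move it over the well, passing well above the oil bottle's 123 mm top.

>>> {"api": "drive_tool", "payload": {
  "motion": [
    [[2, -10, 0], [0, 0, 0]],
    [[5, -20, 0], [0, 0, 0]],
    [[6, -26, 0], [0, 0, 0]],
    [[6, -26, 0], [0, 0, 0]],
    [[6, -26, 0], [0, 0, 0]],
    [[6, -26, 0], [0, 0, 0]],
    [[6, -26, 0], [0, 0, 0]],
    [[6, -26, 0], [0, 0, 0]],
    [[6, -26, 0], [0, 0, 0]],
    [[6, -26, 0], [0, 0, 0]]
  ]
}}

```text
clock: 6.45
tcp_pos: [0.5688, -0.0422, 0.1996]
eef_rot: [-3.141, 0.001, 0.343]
ft_force: [1.2, 0.5, -1.0]
finger_gap: 0.0286
finger_force: 39.7
```

>>> {"api": "drive_tool", "payload": {
  "motion": [
    [[6, -26, 0], [0, 0, 0]],
    [[6, -26, 0], [0, 0, 0]],
    [[6, -26, 0], [0, 0, 0]],
    [[6, -26, 0], [0, 0, 0]],
    [[6, -26, 0], [0, 0, 0]],
    [[6, -26, 0], [0, 0, 0]],
    [[6, -26, 0], [0, 0, 0]],
    [[6, -26, 0], [0, 0, 0]],
    [[6, -20, 0], [0, 0, 0]],
    [[4, -10, 0], [0, 0, 0]]
  ]
}}

```text
clock: 7.45
tcp_pos: [0.5433, 0.2015, 0.1996]
eef_rot: [-3.141, 0.001, 0.345]
ft_force: [-0.5, -0.5, -2.0]
finger_gap: 0.0287
finger_force: 39.7
```

>>> {"api": "drive_tool", "payload": {
  "motion": [
    [[0, 0, 0], [0, 0, 0]],
    [[0, 0, 0], [0, 0, 0]]
  ]
}}

```text
clock: 7.65
tcp_pos: [0.5443, 0.1992, 0.1999]
eef_rot: [3.141, 0.001, 0.343]
ft_force: [0.0, -0.1, -1.6]
finger_gap: 0.0291
finger_force: 39.7
```

```bash
cat > look.py <<'E'
from cell import bot, snapshot
import cv2,sys
from h import *
st=bot.sense();p=st["tcp_pos"];y=st["eef_rot"][2];ex=np.array([np.cos(y),np.sin(y),0])
print(p,st["eef_rot"],st["finger_gap"],st["ft_force"])
dv=np.array([.5432,.2124])-p[:2]
print("to well, tool x,y mm",1e3*dv@[np.cos(y),np.sin(y)],1e3*dv@[np.sin(y),-np.cos(y)])
w=snapshot("wrist");R,t=wristRt(w,st);K=w["K"]
im=w["image"][:,:,::-1].copy()
print("knob pred",proj(K,R,t,p+[0,0,.065]),"+4mm",proj(K,R,t,p+[0,0,.065]+ex*.004),"foot far",proj(K,R,t,p+ex*.019+[0,0,-.035]))
ring=np.array([proj(K,R,t,[.5432+.032*np.cos(a),.2124+.032*np.sin(a),.042]) for a in np.linspace(0,6.28,60)])
cv2.polylines(im,[np.int32(ring*8)],True,(0,255,0),1,cv2.LINE_AA,3)
a=snapshot("scene")["image"][:,:,::-1]
cv2.imwrite(f"pics/{sys.argv[1]}.png",cv2.hconcat([cv2.resize(a[90:250,270:430],(400,400)),cv2.resize(im[90:370,140:420],(400,400))]))
E
python3 look.py p1
```

```text
[0.54428678 0.19918441 0.19994182] [3.14129976e+00 8.04796574e-04 3.42934943e-01] 0.02911437794562978 [ 0.00796121 -0.10473614 -1.58374961]
to well, tool x,y mm 3.4202736985556985 -12.811503162373583
knob pred [284.02012311 317.65873705] +4mm [284.02506677 310.0376142 ] foot far [283.54698187 204.59814971]
```

View pics/p1.png

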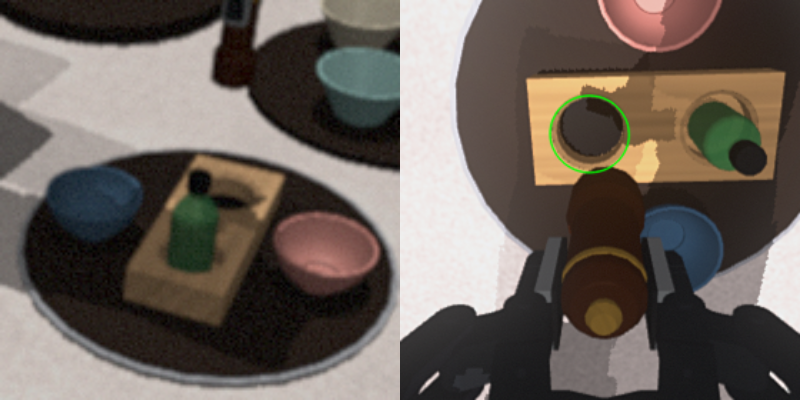

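The projected ring (green) sits on the well rim, centred at about (590,134) in the right half, and the mill is upright in the grip. I'll shift x +3, y −13 mm, then lower the mill to just above the mouth.

>>> {"api": "drive_tool", "payload": {
  "motion": [
    [[1, -6, 0], [0, 0, 0]],
    [[2, -7, 0], [0, 0, 0]],
    [[0, 0, 10], [0, 0, 0]],
    [[0, 0, 18], [0, 0, 0]],
    [[0, 0, 20], [0, 0, 0]],
    [[0, 0, 20], [0, 0, 0]],
    [[0, 0, 20], [0, 0, 0]],
    [[0, 0, 18], [0, 0, 0]],
    [[0, 0, 8], [0, 0, 0]],
    [[0, 0, 0], [0, 0, 0]]
  ]
}}

```text
clock: 8.75
tcp_pos: [0.542, 0.2126, 0.085]
eef_rot: [-3.141, 0.002, 0.343]
ft_force: [0.0, 0.0, -2.2]
finger_gap: 0.0288
finger_force: 39.7
```

```bash
python3 look.py p2
```

```text
[0.54199363 0.21263157 0.08495487] [-3.14141009e+00  2.45985481e-03  3.42808736e-01] 0.028823294206728533 [ 0.04617407  0.03300665 -2.24309212]
to well, tool x,y mm 1.058332623898399 0.6236002708941427
knob pred [283.94928212 317.85978493] +4mm [283.95353164 310.2531195 ] foot far [283.56993174 204.53670101]
```

View pics/p2.png

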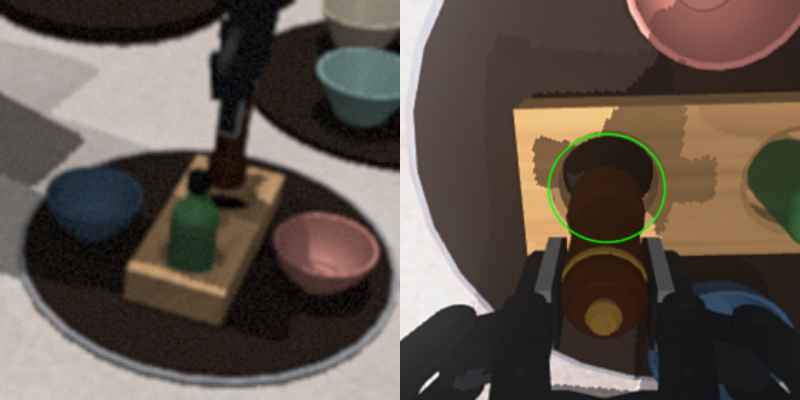

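The foot is over the mouth. The well rim is around (607,188) in the right half, and the foot is about 2–3 mm short along tool x, so I'll shift +2 mm and lower slowly.

>>> {"api": "drive_tool", "payload": {
  "motion": [
    [[2, 1, 0], [0, 0, 0]],
    [[0, 0, 5], [0, 0, 0]],
    [[0, 0, 6], [0, 0, 0]],
    [[0, 0, 6], [0, 0, 0]],
    [[0, 0, 5], [0, 0, 0]],
    [[0, 0, 3], [0, 0, 0]],
    [[0, 0, 2], [0, 0, 0]],
    [[0, 0, 1], [0, 0, 0]],
    [[0, 0, 0], [0, 0, 0]]
  ]
}}

```text
clock: 9.75
tcp_pos: [0.5453, 0.2126, 0.0583]
eef_rot: [3.142, 0.0, 0.343]
ft_force: [0.4, 0.4, -1.8]
finger_gap: 0.0289
finger_force: 39.7
```

>>> {"api": "drive_tool", "payload": {
  "motion": [
    [[0, 0, 1], [0, 0, 0]],
    [[0, 0, 1], [0, 0, 0]],
    [[0, 0, 1], [0, 0, 0]],
    [[0, 0, 0], [0, 0, 0]],
    [[0, 0, 0], [0, 0, 0]]
  ]
}}

```text
clock: 10.25
tcp_pos: [0.5452, 0.2127, 0.0553]
eef_rot: [3.142, 0.0, 0.343]
ft_force: [0.2, 0.3, -1.6]
finger_gap: 0.0288
finger_force: 39.7
```

>>> {"api": "drive_tool", "payload": {
  "motion": [
    [[0, 0, 1], [0, 0, 0]],
    [[0, 0, 0.5], [0, 0, 0]],
    [[0, 0, 0], [0, 0, 0]],
    [[0, 0, 0], [0, 0, 0]]
  ]
}}

```text
clock: 10.65
tcp_pos: [0.5453, 0.2126, 0.0538]
eef_rot: [3.142, 0.0, 0.343]
ft_force: [0.2, -0.8, -2.1]
finger_gap: 0.0288
finger_force: 39.7
```

>>> {"api": "drive_tool", "payload": {
  "motion": [
    [[0, 0, 0.5], [0, 0, 0]],
    [[0, 0, 0], [0, 0, 0]],
    [[0, 0, 0], [0, 0, 0]]
  ]
}}

```text
clock: 10.95
tcp_pos: [0.5454, 0.2127, 0.0535]
eef_rot: [3.142, -0.0, 0.343]
ft_force: [-0.3, -0.2, 1.0]
finger_gap: 0.0287
finger_force: 39.9
```

>>> {"api": "drive_tool", "payload": {
  "motion": [
    [[0, 0, 0.5], [0, 0, 0]],
    [[0, 0, 0], [0, 0, 0]],
    [[0, 0, 0], [0, 0, 0]]
  ]
}}

```text
clock: 11.25
tcp_pos: [0.5457, 0.2127, 0.0534]
eef_rot: [3.141, -0.001, 0.343]
ft_force: [-1.0, -0.3, 5.5]
finger_gap: 0.0291
finger_force: 40.4
```

Contact is at the expected height: z 0.0534, with the force rising to +5.5 N. I'll release.

>>> {"api": "drive_tool", "payload": {
  "motion": [
    [[0, 0, 0], [0, 0, 0]],
    [[0, 0, 0], [0, 0, 0]],
    [[0, 0, 0], [0, 0, 0]],
    [[0, 0, 0], [0, 0, 0]],
    [[0, 0, 0], [0, 0, 0]],
    [[0, 0, 0], [0, 0, 0]]
  ],
  "grip": 0.7
}}

```text
clock: 11.85
tcp_pos: [0.5452, 0.2126, 0.0527]
eef_rot: [-3.142, 0.0, 0.343]
ft_force: [0.1, -0.4, -0.2]
finger_gap: 0.0722
finger_force: 0.0
```

>>> {"api": "drive_tool", "payload": {
  "motion": [
    [[0, 0, -5], [0, 0, 0]],
    [[0, 0, -10], [0, 0, 0]],
    [[0, 0, -20], [0, 0, 0]],
    [[0, 0, -20], [0, 0, 0]],
    [[0, 0, -20], [0, 0, 0]],
    [[0, 0, -20], [0, 0, 0]],
    [[0, 0, -20], [0, 0, 0]],
    [[0, 0, -15], [0, 0, 0]],
    [[0, 0, -5], [0, 0, 0]],
    [[0, 0, 0], [0, 0, 0]]
  ]
}}

```text
clock: 12.85
tcp_pos: [0.5458, 0.2128, 0.1888]
eef_rot: [3.141, -0.002, 0.343]
ft_force: [0.7, -0.5, 0.3]
finger_gap: 0.0725
finger_force: 0.0
```

```bash
python3 look.py p3
```

```text
[0.5457594  0.21277017 0.18882313] [ 3.14145144e+00 -1.77227226e-03  3.42785046e-01] 0.0725282492424219 [ 0.74230981 -0.47220903  0.25391096]
to well, tool x,y mm -2.534917030875229 -0.5116057813804308
knob pred [283.99791792 317.34530028] +4mm [284.00251623 309.70173261] foot far [283.55369989 204.69409181]
```

View pics/p3.png

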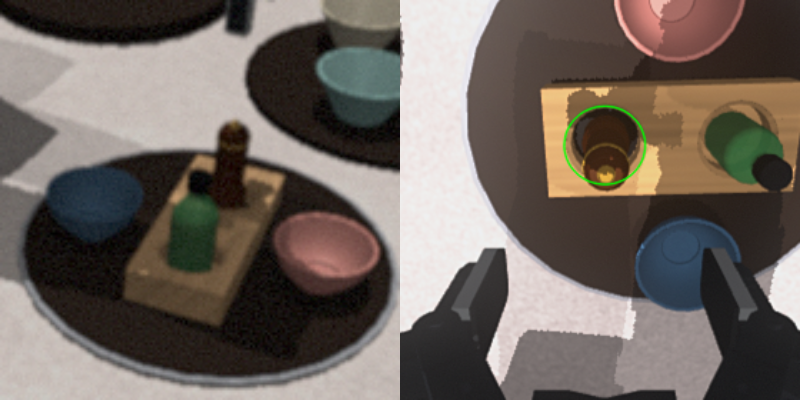

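The pepper mill stands upright in the well, with its knob at about (605,176) inside the ring in the right half. The oil bottle and bowls are unmoved and the gripper is clear, so I'm handing the job in.

```bash
python3 -c "
from cell import bot
print(bot.close_job())"
```

```text
the job is handed in; nothing more can be done
None
```

The pepper mill stands upright on the bottom of the empty caddy well and is released; the salt mill and oil bottle were not touched, and I handed the job in at about 13 s.

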